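# Right the fallen baking-powder tin and hold up the fullest

## Robot

A 6-joint arm with a two-finger parallel gripper is mounted at the origin on the work surface. World frame = base frame: x ahead of the robot, y to its left, z up, the work surface at z = 0. Lengths are in m, angles in rad, forces in N, time in s.
With the tool pointing down it reaches from about 0.3 to 0.95 m from the base axis. Payload 3.1 kg.
Tool frame: the origin (TCP) lies on the centre line of the jaws, within the pads' length; the fingertips stand 25 mm ahead of it and the grasp point (between the pads) lies 6 mm ahead of it; y points along the fingers, x is the direction in which the jaws open and shut, and the axes are right-handed (so a half turn about y gives the same grasp; the last joint's range is limited). The gripper opens to 85 mm and grips with 20 to 120 N. Pads are 22 mm wide; open, the fingers measure 114 mm over their backs; the gripper's body (76 mm by 85 mm) begins 54 mm behind the grasp point. The pads swing forward as they close: fully open they stand 13 mm farther back than shut.
Start: joints at [1.271, 0.308, 1.634, -0, 1.2, -0.07], TCP at [0.142, 0.609, 0.256] pointing down, gripper open.
Joint ranges: [-3.06, 3.06], [-0.79, 1.96], [0.05, 2.63], [-1.19, 4.34], [0.05, 2.64], [-2.94, 2.94]. Speed limits (rad/s): [2.79, 2.79, 3.14, 3.14, 3.14, 3.14].

## Interface

Orientations are given as a 3x3 rotation matrix whose columns are the frame's x, y, z axes.
In Python, from workcell import read_state, capture, camera_info, close_job gives the robot as it stands.
- The arm moves only by the shell command python3 -m pendant 'ROWS' [OPENING] [FORCE]. ROWS is JSON, a list that holds one entry, the list of rows, each a list of 6 numbers: the shift along the tool's x, y, z as a fraction of full scale, then the turn, a rotation vector about the tool's x, y, z as a fraction of full scale. In form: [[[x, y, z, wx, wy, wz], ...]]. A call has 1 to 8 rows; each row shifts and turns the pose as measured when the row begins, along the tool's axes as they then stand; what a row does not reach is not made up. Full scale, the value 1, is 0.05 m for a shift and 0.15 rad for a turn. A row lasts 1/8 s, in which the tool goes at most 62.5 mm and 10.7 degrees, less where a joint would pass 70% of its speed; a pose out of reach is approached as far as the arm can. A call with a number of a shift or a turn outside -1 to 1 is refused whole. A call with a gripper value outside its range is refused whole. OPENING is the closure, from 0 (fully open) to 1 (shut), set as the call begins (- or left out, the last holds). The fingers move at their own pace and stop on an object; FORCE is the grip in N (left out, the last holds). Time passes only in rows, so rows that do not move let the fingers close. It gives the time, the measured TCP pose, the force and the opening at its end, in the units of the state.
- read_state(): the state, without advancing time (a new reading comes with each control period).
- capture(name): name is "scene" or "top" or "wrist"; returns the picture (480x640x3 uint8, red, green, blue); there is no depth.
- camera_info(name): a dict with "fx", "fy", "cx", "cy" (pixels), "eye" and "attitude" of the camera in the world. Camera axes: x right, y up, looking along -z (the intrinsics and any distortion apply to the point x, -y, -z); pixel columns grow to the right and rows downward; lengths in m; the calibration is good to about 2 mm. A picture is of the moment at which its call begins: read the wrist's pose just before it. camera_info takes no time and is no camera call; for the wrist camera it gives the pose at the moment of the call.
- close_job(): hands the job in, once; it reports no verdict.
The state is a dict: "time_s": time; "q": joint angles; "qvel": joint speeds; "tau": joint torques, N m; "tool_pos": TCP position; "tool_rot": TCP orientation; "force": force on the tool from outside, world axes, zero at the start; "ft_torque": the same for the moment, N m; "gripper_width": finger opening in m.
Only numpy, scipy, OpenCV 4.12 (cv2) and the standard library are available. Lean on these libraries where they do the work, as an engineer would, in place of code of your own. Each camera call takes 0.05 s, during which the arm holds its last target. There are 200 camera calls.

## Task

One of the three identical baking-powder tins has been knocked over: first pick it up and stand it upright on the worktop. Then lift the other two one at a time to feel their weight, never dropping a tin, and find the heaviest of the three. Finish while holding the heaviest tin upright in the gripper, 10 cm or more clear of the worktop, with the two lighter tins standing upright on the worktop by themselves and nothing else disturbed.

Things in the scene. Friction and masses are not known exactly. Their poses are not given: they have to be found in the camera images.
- tin_a_mid (a point): One of three lookalike closed tins, 0.1 to 0.5 kg: red cylinder 64 mm across, 112 mm tall, white band; the lid end has a bright steel cap 18 mm deep (fixed on), the base end is red. Point: its centre, 56 mm from both ends; z axis out of the lid end: up if standing, level if fallen (then centre 32 mm up, free to roll). The heaviest is 0.14 kg or more above the others; looks and place don't tell.
- tin_b_mid (a point): One of three lookalike closed tins, 0.1 to 0.5 kg: red cylinder 64 mm across, 112 mm tall, white band; the lid end has a bright steel cap 18 mm deep (fixed on), the base end is red. Point: its centre, 56 mm from both ends; z axis out of the lid end: up if standing, level if fallen (then centre 32 mm up, free to roll). The heaviest is 0.14 kg or more above the others; looks and place don't tell.
- tin_c_mid (a point): One of three lookalike closed tins, 0.1 to 0.5 kg: red cylinder 64 mm across, 112 mm tall, white band; the lid end has a bright steel cap 18 mm deep (fixed on), the base end is red. Point: its centre, 56 mm from both ends; z axis out of the lid end: up if standing, level if fallen (then centre 32 mm up, free to roll). The heaviest is 0.14 kg or more above the others; looks and place don't tell.
- table: The worktop, smooth black stone; its top is the plane z = 0. Tins may be set down anywhere free on it.
- bowl: Bystander: steel mixing bowl with a spoon in it, 170 mm across, 62 mm tall, spoon handle standing out to 85 mm high. Origin: centre of its underside.
- stamp: Bystander: small wooden bun stamp standing on its foot, 40 mm across, 75 mm tall. Origin: centre of its underside.
- ramekin: Bystander: white ribbed ramekin with red food colour, 74 mm across, 45 mm tall. Origin: centre of its underside.
- scraper: Bystander: dough scraper lying flat, steel blade with a wooden grip, 150 mm wide (its y), 111 mm long (its x, from -26 to +85 mm), 24 mm high. Origin: on the worktop, near the grip.
- oil: Bystander: white bottle with a blue cap, 58 mm across, 175 mm tall. Origin: centre of its underside.
- brush: Bystander: pastry brush lying along its x axis, 210 mm long, under 30 mm high. Origin: on the worktop, near its middle.

How it is judged:
By the outcome, as a careful person would: the job done as asked, in the order asked, and still so for the second after the job is handed in, while the arm keeps its last pose, push and grip.
It also fails if it takes over 72 s, if anything falls off the work surface, if the arm or the gripper's body presses on something with over 40 N, if the wrist force passes 120 N, or if a joint passes its speed limit or range.

## Working session

There is one attempt and no reset: what is moved stays moved. The work goes in short steps, Python scripts to look and compute and a shell command to move; the robot and the scene stay as the last step left them, time stands still between calls to the robot, and variables do not carry over. Pictures are saved under pics/ and viewed, about 8 in all and at most 12, crops included, and the job is handed in when it is done.

```bash
ls; mkdir -p pics; python3 - <<'E'
from workcell import *
import cv2,numpy as np
np.set_printoptions(precision=4,suppress=True)
s=read_state()
for k,v in s.items(): print(k,np.array(v))
for n in("scene","top","wrist"):
    i=camera_info(n); print(n,{k:np.round(np.array(v),4).tolist() if not isinstance(v,str) else v for k,v in i.items()})
for n in("scene","top"):
    cv2.imwrite(f"pics/{n}0.png",capture(n)[:,:,::-1])
E
```

```text
pics
time_s 0.0
q [ 1.2713  0.309   1.6352  0.      1.1997 -0.0697]
qvel [-0.0003  0.0013  0.0003 -0.0013 -0.001   0.0001]
tau [ -0.0003 -41.5248 -27.6666  -0.       0.01    -0.    ]
tool_pos [0.1421 0.6078 0.255 ]
tool_rot [[ 0.2277 -0.0007 -0.9737]
 [ 0.9737 -0.0022  0.2277]
 [-0.0023 -1.      0.0002]]
force [-0.2248  0.5375 -0.2445]
ft_torque [-0.0098 -0.0178  0.0266]
gripper_width 0.08548144633429366
scene {'fx': 525.0566, 'fy': 525.0566, 'cx': 318.3225, 'cy': 238.6602, 'eye': [0.8788, -0.5582, 1.0187], 'attitude': [[0.8869, -0.3641, 0.2845], [0.4619, 0.7115, -0.5295], [-0.0096, 0.601, 0.7992]]}
top {'fx': 445.901, 'fy': 445.901, 'cx': 316.3766, 'cy': 241.9274, 'eye': [0.3571, 0.0878, 1.2675], 'attitude': [[0.0263, 0.9911, -0.1305], [-0.9994, 0.0229, -0.0274], [-0.0242, 0.1311, 0.9911]]}
wrist {'fx': 381.9407, 'fy': 381.9407, 'cx': 317.4734, 'cy': 240.3793, 'eye': [0.0725, 0.6253, 0.3739], 'attitude': [[0.2281, -0.9344, -0.2736], [0.9736, 0.2181, 0.0666], [-0.0025, -0.2816, 0.9595]]}
```

View pics/scene0.png

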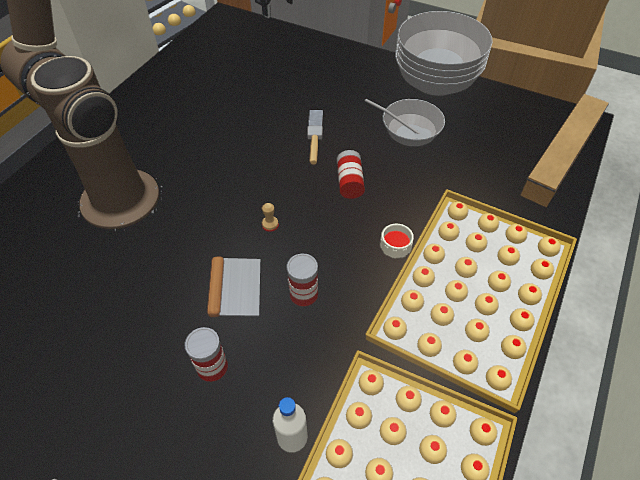

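View pics/top0.png

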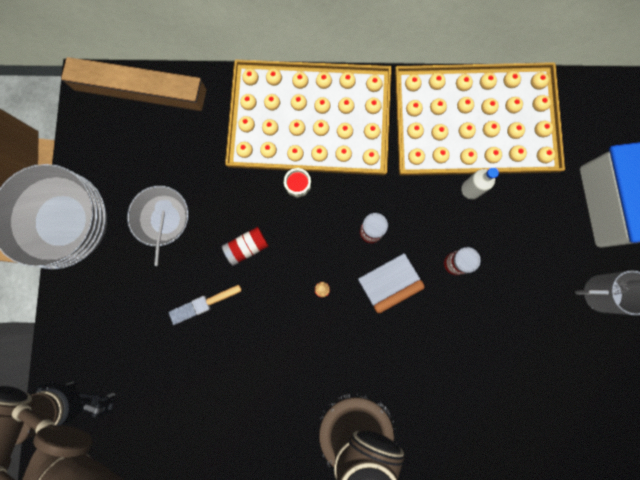

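The two views show the fallen tin at top pixel (245,246), with its lid end lower left and its red base upper right. The standing tins have their caps at (374,227) and (463,261). The stamp is at (322,289), the scraper at (391,283), the brush at (205,304), the bowl at (158,215), the ramekin at (297,182) and the oil bottle at (480,183).

```bash
cat > h.py <<'E'
import numpy as np,cv2
from workcell import *
np.set_printoptions(precision=4,suppress=True)
def ray(n,uv,z,ci=None):
    i=ci or camera_info(n); d=np.array([(uv[0]-i["cx"])/i["fx"],-(uv[1]-i["cy"])/i["fy"],-1.])
    d=np.array(i["attitude"])@d; e=np.array(i["eye"]); return e+d*(z-e[2])/d[2]
def proj(n,p,ci=None):
    i=ci or camera_info(n); c=np.array(i["attitude"]).T@(np.array(p)-np.array(i["eye"]))
    return np.array([i["cx"]+i["fx"]*c[0]/-c[2],i["cy"]+i["fy"]*c[1]/c[2]])
def st():
    s=read_state(); print("t",s["time_s"],"p",np.array(s["tool_pos"]),"F",np.array(s["force"]),"w",round(s["gripper_width"],4)); print(np.array(s["tool_rot"])); print("q",np.array(s["q"])); return s
E
python3 - <<'E'
from h import *
im=cv2.imread("pics/top0.png"); hsv=cv2.cvtColor(im,cv2.COLOR_BGR2HSV)
# fallen tin: non-black blob
g=(im.max(2)>60).astype(np.uint8)
n,l,stt,c=cv2.connectedComponentsWithStats(g)
def blob(u,v):
    k=l[v,u]; return (l==k).astype(np.uint8),stt[k]
m,s_=blob(250,242)
cn=max(cv2.findContours(m,0,2)[0],key=cv2.contourArea); r=cv2.minAreaRect(cn); print(r,s_)
b=cv2.boxPoints(r)
for z in(0.032,): 
    P=np.array([ray("top",p,z) for p in b]); print(P,np.linalg.norm(P[1]-P[0]),np.linalg.norm(P[2]-P[1]),P.mean(0))
# caps
for (u,v) in((374,227),(463,261)):
    gray=((im.max(2)>80)&(hsv[...,1]<70)).astype(np.uint8)
    w=gray[v-22:v+22,u-22:u+22]; ys,xs=np.nonzero(w); print("gray bb",xs.min()+u-22,xs.max()+u-22,ys.min()+v-22,ys.max()+v-22)
cc=cv2.HoughCircles(cv2.GaussianBlur(cv2.cvtColor(im,6),(3,3),0),cv2.HOUGH_GRADIENT,1,20,param1=100,param2=14,minRadius=10,maxRadius=16)
for x,y,rr in cc[0]:
    if 340<x<490 and 200<y<290: print("circ",x,y,rr,ray("top",(x,y),.112), rr*1.155/445)
for nm,uv,z in(("a?",(374,224),.112),("b?",(466,261),.112),("stamp",(322,289),.07),("scr",(391,283),.01),("scrL",(359,281),.005),("scrTop",(403,255),.005),("scrR",(424,288),.01),("scrB",(378,311),.01),("brushT",(241,289),.01),("brushB",(171,319),.01),("bowl",(158,215),.06),("spoon",(157,264),.085),("ram",(297,182),.045),("oilcap",(491,174),.175)):
    print(nm,ray("top",uv,z))
E
```

```text
((244.0660400390625, 246.01889038085938), (23.990758895874023, 43.22222137451172), 60.945396423339844) [222 227  46  38 996]
[[0.5019 0.394  0.032 ]
 [0.5639 0.2902 0.032 ]
 [0.5052 0.2549 0.032 ]
 [0.4438 0.3581 0.032 ]] 0.12093696109075659 0.06856017511207171 [0.5037 0.3243 0.032 ]
gray bb 362 387 213 240
gray bb 447 480 247 273
circ 467.5 259.5 13.0 [ 0.4726 -0.2714  0.112 ] 0.03374157
circ 374.5 224.5 12.5 [ 0.5588 -0.0314  0.112 ] 0.03244382
a? [ 0.5601 -0.0301  0.112 ]
b? [ 0.4686 -0.2675  0.112 ]
stamp [0.3883 0.1025 0.07  ]
scr [ 0.4116 -0.0895  0.01  ]
scrL [ 0.4151 -0.0004  0.005 ]
scrTop [ 0.4917 -0.1237  0.005 ]
scrR [ 0.4    -0.1813  0.01  ]
scrB [ 0.3331 -0.0539  0.01  ]
brushT [0.384  0.3314 0.01  ]
brushB [0.2954 0.5244 0.01  ]
bowl [0.5814 0.5632 0.06  ]
spoon [0.4432 0.5463 0.085 ]
ram [0.6872 0.1807 0.045 ]
oilcap [ 0.6822 -0.3139  0.175 ]
```

```bash
cat >> h.py <<'E'
from scipy.spatial.transform import Rotation as Ro
def plan(p,R,N,s=None):
    "rows (N equal ones) from the present pose to (p,R); prints values in fractions of full scale"
    s=s or read_state(); R0=np.array(s["tool_rot"]); w=Ro.from_matrix(R0.T@np.array(R)).as_rotvec()/N
    M=sum(R0@Ro.from_rotvec(k*w).as_matrix() for k in range(N)); d=np.linalg.solve(M,np.array(p)-np.array(s["tool_pos"]))
    print("N",N,"row",np.round(np.r_[d/.05,w/.15],3)); return d,w
def frame(z,y=(0,0,-1)):
    y=np.array(y,float);y/=np.linalg.norm(y);z=np.array(z,float);z-=y*(z@y);z/=np.linalg.norm(z);return np.c_[np.cross(y,z),y,z]
E
python3 - <<'E'
from h import *
L=np.array([-.512,.859,0]); plan([.497,.334,.2],frame(L),10)
plan([.497,.334,.2],frame(L),12)
E
```

```text
N 10 row [-0.061  0.11  -0.919  0.     0.536 -0.001]
N 12 row [-0.045  0.092 -0.766  0.     0.446 -0.001]
```

```bash
python3 -m pendant '[[[-0.05,0.09,-0.77,0,0.45,0],[-0.05,0.09,-0.77,0,0.45,0],[-0.05,0.09,-0.77,0,0.45,0],[-0.05,0.09,-0.77,0,0.45,0],[-0.05,0.09,-0.77,0,0.45,0],[-0.05,0.09,-0.77,0,0.45,0],[-0.05,0.09,-0.77,0,0.45,0],[-0.05,0.09,-0.77,0,0.45,0]]]' 0 60
python3 - <<'E'
from h import *
s=st(); plan([.497,.334,.2],frame([-.512,.859,0]),5,s)
E
```

```text
time_s: 1.1
tool_pos: [0.4079, 0.4474, 0.2135]
tool_rot: [[0.704, -0.005, -0.71], [0.71, -0.007, 0.704], [-0.008, -1.0, -0.001]]
force: [0.3, 1.1, 0.2]
gripper_width: 0.0852
t 1.1 p [0.4079 0.4474 0.2135] F [0.2642 1.0842 0.173 ] w 0.0852
[[ 0.7042 -0.0049 -0.71  ]
 [ 0.71   -0.0069  0.7042]
 [-0.0083 -1.     -0.0013]]
q [ 0.7604  0.3181  1.7123 -0.0017  1.1194 -0.0284]
N 5 row [-0.013  0.054 -0.578  0.003  0.336 -0.011]
```

```bash
python3 -m pendant '[[[-0.01,0.05,-0.58,0,0.34,-0.01],[-0.01,0.05,-0.58,0,0.34,-0.01],[-0.01,0.05,-0.58,0,0.34,-0.01],[-0.01,0.05,-0.58,0,0.34,-0.01],[-0.01,0.05,-0.58,0,0.34,-0.01],[0,0,0,0,0,0]]]' 
python3 - <<'E'
from h import *
s=st(); ci=camera_info("wrist"); im=capture("wrist"); b=im[:,:,::-1].copy(); cv2.imwrite("pics/w1.png",b)
import pickle; pickle.dump(ci,open("w1.pkl","wb"))
E
```

```text
time_s: 1.85
tool_pos: [0.4996, 0.3258, 0.1966]
tool_rot: [[0.867, -0.005, -0.498], [0.498, -0.007, 0.867], [-0.008, -1.0, -0.003]]
force: [-0.6, 0.4, -0.6]
gripper_width: 0.0856
t 1.85 p [0.4996 0.3258 0.1966] F [-0.595   0.4434 -0.6432] w 0.0856
[[ 0.8671 -0.0048 -0.4981]
 [ 0.498  -0.0067  0.8671]
 [-0.0075 -1.     -0.0034]]
q [ 0.5065  0.3201  1.7471 -0.004   1.0818 -0.013 ]
```

View pics/w1.png

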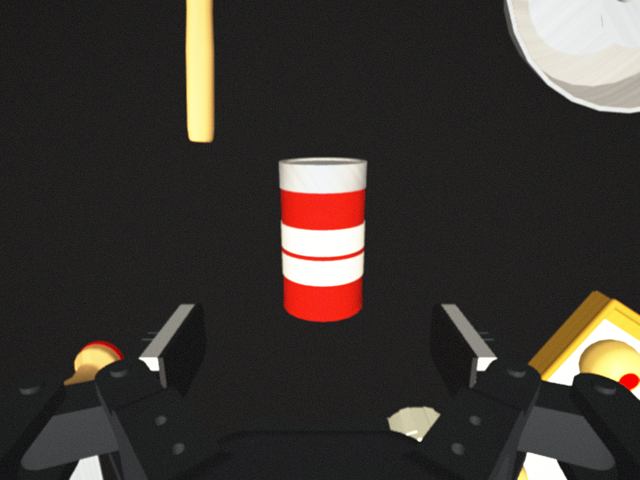

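```bash
python3 - <<'E'
from h import *
import pickle; ci=pickle.load(open("w1.pkl","rb"))
a=ray(0,(323,165),.064,ci);b=ray(0,(322.5,320),.064,ci);print(a,b,np.linalg.norm(a-b),(a+b)/2)
l=ray(0,(281,235),.034,ci);r=ray(0,(365,235),.034,ci);print("sides",l,r,np.linalg.norm(l-r),(l+r)/2)
L=(a-b)/np.linalg.norm(a-b);print("L",L)
for k in(165,):
  for u in(279,367):print(ray(0,(u,162),.036,ci))
for u in(284,361.5):print(ray(0,(u,310),.036,ci))
E
```

```text
[0.4778 0.3698 0.064 ] [0.5335 0.273  0.064 ] 0.11171556098545053 [0.5056 0.3214 0.064 ]
sides [0.478  0.3057 0.034 ] [0.5336 0.3378 0.034 ] 0.06423566971610713 [0.5058 0.3218 0.034 ]
L [-0.4986  0.8669  0.    ]
[0.4508 0.3537 0.036 ]
[0.5056 0.3852 0.036 ]
[0.5098 0.2522 0.036 ]
[0.5639 0.2835 0.036 ]
```

```bash
python3 - <<'E'
from h import *
L=np.array([-.4986,.8669,0]);t=np.radians(20);a=np.array([0,0,np.cos(t)])+L*np.sin(t)
G=np.array([.4997,.332,.036]); plan(G+.09*a,frame(L,-a),6)
E
```

```text
N 6 row [ 0.012  0.235  0.154 -0.385  0.002 -0.008]
```

```bash
python3 -m pendant '[[[0.01,0.24,0.15,-0.39,0,-0.01],[0.01,0.24,0.15,-0.39,0,-0.01],[0.01,0.24,0.15,-0.39,0,-0.01],[0.01,0.24,0.15,-0.39,0,-0.01],[0.01,0.24,0.15,-0.39,0,-0.01],[0.01,0.24,0.15,-0.39,0,-0.01],[0,0,0,0,0,0]]]' 0 60
python3 - <<'E'
from h import *
s=st()
L=np.array([-.4986,.8669,0]);t=np.radians(20);a=np.array([0,0,np.cos(t)])+L*np.sin(t)
G=np.array([.4997,.332,.036]); plan(G,frame(L,-a),5)
E
```

```text
time_s: 2.78
tool_pos: [0.4796, 0.3648, 0.1168]
tool_rot: [[0.861, 0.181, -0.475], [0.508, -0.303, 0.806], [0.002, -0.936, -0.352]]
force: [-0.8, -0.1, -0.1]
gripper_width: 0.0854
t 2.775 p [0.4796 0.3648 0.1168] F [-0.7624 -0.1242 -0.0829] w 0.0854
[[ 0.8613  0.1809 -0.4748]
 [ 0.508  -0.3025  0.8065]
 [ 0.0022 -0.9358 -0.3525]]
q [ 0.7456  0.4876  1.7382 -0.4135  1.0324  0.4481]
N 5 row [ 0.003  0.357 -0.032  0.015  0.013  0.008]
```

```bash
python3 -m pendant '[[[0,0.36,-0.03,0.01,0.01,0],[0,0.36,-0.03,0.01,0.01,0],[0,0.36,-0.03,0.01,0.01,0],[0,0.36,-0.03,0.01,0.01,0],[0,0.33,-0.03,0.01,0.01,0]]]' 0 60
python3 - <<'E'
from h import *
s=st()
L=np.array([-.4986,.8669,0]);t=np.radians(20);a=np.array([0,0,np.cos(t)])+L*np.sin(t)
G=np.array([.4997,.332,.036]); plan(G,frame(L,-a),2)
E
```

```text
time_s: 3.4
tool_pos: [0.5018, 0.3304, 0.0336]
tool_rot: [[0.866, 0.179, -0.468], [0.501, -0.292, 0.815], [0.009, -0.939, -0.343]]
force: [-0.2, -0.4, 0.0]
gripper_width: 0.0855
t 3.4 p [0.5018 0.3304 0.0336] F [-0.2254 -0.4188  0.04  ] w 0.0855
[[ 0.8655  0.1787 -0.4679]
 [ 0.5008 -0.2924  0.8147]
 [ 0.0088 -0.9394 -0.3426]]
q [ 0.6754  0.5989  1.775  -0.4615  0.8687  0.4713]
N 2 row [-0.01  -0.031  0.015  0.002 -0.002  0.03 ]
```

```bash
python3 -m pendant '[[[0,-0.03,0,0,0,0],[0,0,0,0,0,0],[0,0,0,0,0,0],[0,0,0,0,0,0],[0,0,0,0,0,0],[0,0,0,0,0,0]]]' 1 60
python3 - <<'E'
from h import *
s=st(); print(s["ft_torque"])
E
```

```text
time_s: 4.15
tool_pos: [0.5011, 0.3307, 0.0341]
tool_rot: [[0.866, 0.177, -0.468], [0.5, -0.292, 0.815], [0.008, -0.94, -0.342]]
force: [-0.7, -0.1, -2.5]
gripper_width: 0.0626
t 4.15 p [0.5011 0.3307 0.0341] F [-0.7217 -0.1073 -2.4725] w 0.0626
[[ 0.8661  0.177  -0.4675]
 [ 0.4998 -0.2923  0.8153]
 [ 0.0077 -0.9398 -0.3416]]
q [ 0.6759  0.5978  1.7751 -0.459   0.8704  0.4705]
[0.2179 0.1186 0.0401]
```

```bash
python3 -m pendant '[[[0,-0.2,-0.07,0,0,0],[0,-0.38,-0.14,0,0,0],[0,-0.38,-0.14,0,0,0],[0,-0.38,-0.14,0,0,0],[0,-0.38,-0.14,0,0,0],[0,-0.3,-0.1,0,0,0],[0,0,0,0,0,0],[0,0,0,0,0,0]]]' 1 60
python3 - <<'E'
from h import *
s=st(); print(s["ft_torque"])
y=np.array(s["tool_rot"])[:,1]
L=np.array([-.4986,.8669,0]);up=np.array([0,0,1.]);t=np.radians(70);yt=L*np.cos(np.radians(20))-up*np.sin(np.radians(20))
d,w=plan([.501,.331,.16],frame(up,yt),14)
E
```

```text
time_s: 5.15
tool_pos: [0.501, 0.3311, 0.1518]
tool_rot: [[0.866, 0.18, -0.466], [0.5, -0.289, 0.816], [0.012, -0.94, -0.341]]
force: [0.5, -0.6, -2.7]
gripper_width: 0.0626
t 5.15 p [0.501  0.3311 0.1518] F [ 0.5409 -0.6427 -2.734 ] w 0.0626
[[ 0.8661  0.1801 -0.4663]
 [ 0.4998 -0.2895  0.8164]
 [ 0.0121 -0.9401 -0.3407]]
q [ 0.6764  0.4197  1.752  -0.401   1.0496  0.3708]
[0.2726 0.1912 0.0002]
N 14 row [-0.    -0.012  0.005  0.747  0.003  0.005]
```

```bash
python3 -m pendant '[[[0,-0.01,0,0.75,0,0],[0,-0.01,0,0.75,0,0],[0,-0.01,0,0.75,0,0],[0,-0.01,0,0.75,0,0],[0,-0.01,0,0.75,0,0],[0,-0.01,0,0.75,0,0],[0,-0.01,0,0.75,0,0],[0,0,0,0,0,0]]]' 1 60
python3 - <<'E'
from h import *
s=st(); print(s["ft_torque"])
L=np.array([-.4986,.8669,0]);up=np.array([0,0,1.]);yt=L*np.cos(np.radians(20))-up*np.sin(np.radians(20))
d,w=plan([.501,.331,.16],frame(up,yt),8)
E
```

```text
time_s: 6.15
tool_pos: [0.4946, 0.3274, 0.1447]
tool_rot: [[0.863, -0.23, -0.449], [0.505, 0.38, 0.775], [-0.007, -0.896, 0.444]]
force: [-0.1, -0.1, -2.9]
gripper_width: 0.0627
t 6.15 p [0.4946 0.3274 0.1447] F [-0.1065 -0.0676 -2.8962] w 0.0627
[[ 0.8633 -0.2297 -0.4495]
 [ 0.5047  0.3801  0.7751]
 [-0.0072 -0.896   0.444 ]]
q [ 0.2952  0.4315  1.7838  0.5032  1.1028 -0.5031]
[-0.3428 -0.1595 -0.0437]
N 8 row [ 0.018 -0.028  0.028  0.635 -0.001 -0.009]
```

```bash
python3 -m pendant '[[[0.02,-0.03,0.04,0.65,0,-0.01],[0.02,-0.03,0.04,0.65,0,-0.01],[0.02,-0.03,0.04,0.65,0,-0.01],[0.02,-0.03,0.04,0.65,0,-0.01],[0.02,-0.03,0.04,0.65,0,-0.01],[0.02,-0.03,0.04,0.65,0,-0.01],[0.02,-0.03,0.04,0.65,0,-0.01],[0.02,-0.03,0.04,0.65,0,-0.01]]]' 1 60
python3 - <<'E'
from h import *
s=st(); print(s["ft_torque"])
L=np.array([-.4986,.8669,0]);up=np.array([0,0,1.]);yt=L*np.cos(np.radians(20))-up*np.sin(np.radians(20))
d,w=plan([.501,.331,.16],frame(up,yt),3)
for c in("scene","top"): 
    im=capture(c)[:,:,::-1]; u,v=proj(c,[.5,.33,.12]).astype(int); print(c,u,v); cv2.imwrite(f"pics/{c}2.png",cv2.resize(im[max(0,v-110):v+110,max(0,u-150):u+150],None,fx=2,fy=2) if c=="scene" else im)
E
```

```text
time_s: 7.15
tool_pos: [0.4958, 0.3366, 0.1594]
tool_rot: [[0.86, -0.485, -0.159], [0.511, 0.811, 0.286], [-0.01, -0.328, 0.945]]
force: [0.2, 0.2, -2.2]
gripper_width: 0.0628
t 7.15 p [0.4958 0.3366 0.1594] F [ 0.2393  0.1919 -2.1676] w 0.0628
[[ 0.8597 -0.4852 -0.1594]
 [ 0.5107  0.8107  0.2863]
 [-0.0097 -0.3276  0.9448]]
q [ 0.0876  0.7311  1.6845  1.0168  1.5997 -0.9201]
[-0.6636 -0.3739  0.0205]
N 3 row [ 0.011 -0.049 -0.013 -0.034 -0.01  -0.037]
scene 351 145
top 235 243
```

View pics/scene2.png

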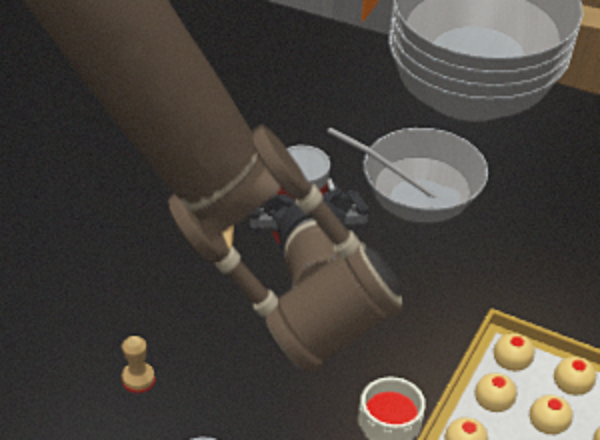

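Everything is clear and the tin is held upright with its steel cap up. The wrist centre works out 0.34 m behind the TCP, so it stays well above the ramekin when I lower. Lowering now.

```bash
python3 -m pendant '[[[0,0.05,-0.15,-0.1,-0.06,0],[0,0.1,-0.28,0,0,0],[0,0.1,-0.28,0,0,0],[0,0.1,-0.28,0,0,0],[0,0.1,-0.28,0,0,0],[0,0.06,-0.18,0,0,0],[0,0,0,0,0,0]]]' 1 60
python3 - <<'E'
from h import *
s=st(); print(s["ft_torque"]); R=np.array(s["tool_rot"]); print("tin axis",R@[0,-.3417,.94], "base z",(np.array(s["tool_pos"])+R@[-.0006,.0055,-.009])[2]-.056, "down",R.T@[0,0,-1])
E
```

```text
time_s: 8.12
tool_pos: [0.4944, 0.3359, 0.0743]
tool_rot: [[0.857, -0.485, -0.177], [0.516, 0.801, 0.304], [-0.005, -0.351, 0.936]]
force: [0.1, -0.8, -1.9]
gripper_width: 0.0625
t 8.125 p [0.4944 0.3359 0.0743] F [ 0.0851 -0.7641 -1.9439] w 0.0625
[[ 0.8566 -0.4846 -0.177 ]
 [ 0.5159  0.801   0.3036]
 [-0.0054 -0.3514  0.9362]]
q [ 0.091   0.8653  1.6567  1.0024  1.5227 -1.0151]
[-0.6459 -0.385   0.037 ]
tin axis [-0.0007  0.0117  1.0001] base z 0.00793305191750373 down [ 0.0054  0.3514 -0.9362]
```

```bash
python3 -m pendant '[[[0,0.035,-0.095,0.07,-0.03,0],[0,0.014,-0.037,0,0,0],[0,0,0,0,0,0]]]' 1 60; python3 -m pendant '[[[0,0.014,-0.037,0,0,0],[0,0,0,0,0,0]]]' 1 60
python3 - <<'E'
from h import *
s=st(); print(s["ft_torque"]); R=np.array(s["tool_rot"]); print("tin axis",R@[0,-.3417,.94], "base z",(np.array(s["tool_pos"])+R@[-.0006,.0055,-.009])[2]-.056)
E
```

```text
time_s: 8.5
tool_pos: [0.4952, 0.3359, 0.0676]
tool_rot: [[0.856, -0.486, -0.177], [0.517, 0.805, 0.291], [0.001, -0.341, 0.94]]
force: [-0.1, -0.1, -2.7]
gripper_width: 0.0626
time_s: 8.75
tool_pos: [0.4955, 0.336, 0.0668]
tool_rot: [[0.856, -0.486, -0.177], [0.517, 0.805, 0.29], [0.002, -0.34, 0.941]]
force: [0.2, 0.5, -2.1]
gripper_width: 0.0626
t 8.75 p [0.4955 0.336  0.0668] F [ 0.1653  0.4944 -2.0973] w 0.0626
[[ 0.8559 -0.4858 -0.1772]
 [ 0.5172  0.8053  0.2898]
 [ 0.0019 -0.3397  0.9405]]
q [ 0.0891  0.8863  1.6473  1.0087  1.5274 -1.0331]
[-0.6454 -0.4028  0.0069]
tin axis [-0.0006 -0.0027  1.0002] base z 0.00043545361399235927
```

```bash
python3 -m pendant '[[[0,0.02,-0.045,0,0,0],[0,0,0,0,0,0]]]' 1 60;python3 -m pendant '[[[0,0.02,-0.045,0,0,0],[0,0,0,0,0,0]]]' 1 60
```

```text
time_s: 9.0
tool_pos: [0.4957, 0.3362, 0.0668]
tool_rot: [[0.855, -0.487, -0.176], [0.518, 0.806, 0.286], [0.003, -0.336, 0.942]]
force: [0.5, -0.2, -2.2]
gripper_width: 0.0623
time_s: 9.25
tool_pos: [0.4957, 0.3365, 0.0667]
tool_rot: [[0.855, -0.489, -0.175], [0.519, 0.807, 0.282], [0.003, -0.332, 0.943]]
force: [-0.6, -0.8, -0.7]
gripper_width: 0.0625
```

```bash
python3 -m pendant '[[[0,0.02,-0.045,-0.08,0,0],[0,0,0,0,0,0]]]' 1 60;python3 -m pendant '[[[0,0.02,-0.045,-0.05,0,0],[0,0,0,0,0,0]]]' 1 60
```

```text
time_s: 9.5
tool_pos: [0.4955, 0.3369, 0.0667]
tool_rot: [[0.854, -0.488, -0.179], [0.52, 0.805, 0.287], [0.004, -0.338, 0.941]]
force: [-0.2, -2.7, -1.3]
gripper_width: 0.0626
time_s: 9.75
tool_pos: [0.4955, 0.3371, 0.0667]
tool_rot: [[0.854, -0.488, -0.181], [0.521, 0.803, 0.289], [0.004, -0.341, 0.94]]
force: [-0.7, -1.8, 0.7]
gripper_width: 0.0623
```

```bash
python3 -m pendant '[[[0,0,0,0,0,0],[0,0,0,0,0,0],[0,0,0,0,0,0],[0,0,0,0,0,0]]]' 0 60
python3 - <<'E'
from h import *
s=st(); print(s["ft_torque"])
im=capture("wrist")[:,:,::-1]; cv2.imwrite("pics/w3.png",im)
E
```

```text
time_s: 10.25
tool_pos: [0.4956, 0.3377, 0.0648]
tool_rot: [[0.855, -0.486, -0.182], [0.519, 0.804, 0.291], [0.004, -0.343, 0.939]]
force: [0.7, 0.2, 0.7]
gripper_width: 0.0851
t 10.25 p [0.4956 0.3377 0.0648] F [0.7158 0.1896 0.7022] w 0.0851
[[ 0.8547 -0.4863 -0.1818]
 [ 0.5191  0.8036  0.2911]
 [ 0.0045 -0.3432  0.9393]]
q [ 0.0924  0.8886  1.6454  1.0084  1.5232 -1.0355]
[-0.361  -0.2453 -0.0113]
```

View pics/w3.png

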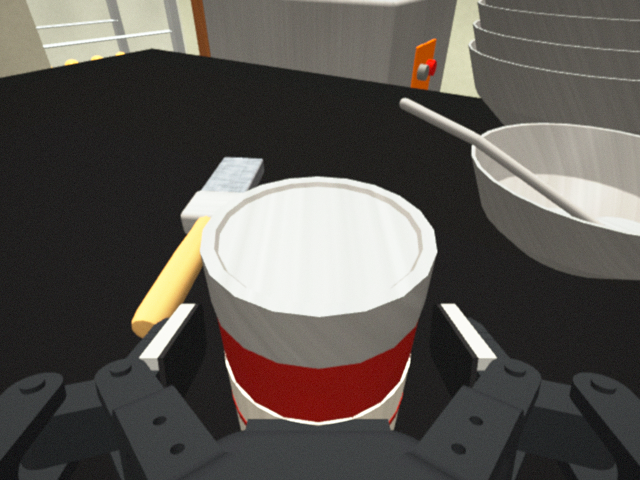

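The tin stands upright and free: its cap rim spans columns 202–436 and both pads are clear of it. Backing off next.

```bash
python3 -m pendant '[[[0,-0.2,0,0,0,0],[0,-0.35,0,0,0,0],[0,-0.35,0,0,0,0],[0,-0.35,0,0,0,0],[0,-0.35,0.1,0,0,0],[0,-0.1,0.5,0,0,0],[0,0,0.5,0,0,0],[0,0,0.5,0,0,0]]]' 0 60
python3 - <<'E'
from h import *
s=st()
for N in(12,14,16):plan([.559,-.031,.2],frame([0.05,1,0]),N,s)
d,w=plan([.559,-.031,.2],frame([0.05,1,0]),14,s)
p=np.array(s["tool_pos"]);R=np.array(s["tool_rot"])
for k in range(14):
    p=p+R@d;R=R@Ro.from_rotvec(w).as_matrix();print(p,p+R[:,1]*.025) if k%2 else 0
E
```

```text
time_s: 11.3
tool_pos: [0.5278, 0.2844, 0.1737]
tool_rot: [[0.857, -0.482, -0.18], [0.515, 0.806, 0.293], [0.004, -0.344, 0.939]]
force: [0.2, 0.1, -0.1]
gripper_width: 0.0851
t 11.3 p [0.5278 0.2844 0.1737] F [ 0.179   0.0753 -0.0761] w 0.0851
[[ 0.8575 -0.4819 -0.1802]
 [ 0.5145  0.806   0.2927]
 [ 0.0042 -0.3437  0.9391]]
q [ 0.0079  0.7337  1.6225  0.9498  1.6642 -0.9162]
N 12 row [-0.099 -0.377 -0.418 -0.658  0.287 -0.198]
N 14 row [-0.083 -0.32  -0.361 -0.564  0.246 -0.17 ]
N 16 row [-0.071 -0.279 -0.317 -0.493  0.215 -0.148]
N 14 row [-0.083 -0.32  -0.361 -0.564  0.246 -0.17 ]
[0.5421 0.2426 0.1528] [0.532  0.2617 0.1403]
[0.5539 0.1969 0.1399] [0.5457 0.2143 0.1239]
[0.5626 0.1489 0.1355] [0.5563 0.1639 0.1164]
[0.5677 0.1005 0.1397] [0.5633 0.1123 0.1181]
[0.5689 0.0532 0.1522] [0.5662 0.0615 0.1287]
[0.566  0.0089 0.1726] [0.5648 0.0131 0.148 ]
[ 0.559 -0.031  0.2  ] [ 0.559 -0.031  0.175]
```

```bash
python3 -m pendant '[[[-0.08,-0.32,-0.2,-0.56,0.25,-0.17],[-0.08,-0.32,-0.2,-0.56,0.25,-0.17],[-0.08,-0.32,-0.25,-0.56,0.25,-0.17],[-0.08,-0.32,-0.3,-0.56,0.25,-0.17],[-0.08,-0.32,-0.36,-0.56,0.25,-0.17],[-0.08,-0.32,-0.36,-0.56,0.25,-0.17],[-0.08,-0.32,-0.36,-0.56,0.25,-0.17],[-0.08,-0.32,-0.36,-0.56,0.25,-0.17]]]' 0 60
python3 - <<'E'
from h import *
s=st()
plan([.559,-.031,.2],frame([0.05,1,0]),6,s)
E
```

```text
time_s: 12.3
tool_pos: [0.5672, 0.1004, 0.1709]
tool_rot: [[0.98, -0.162, -0.118], [0.181, 0.46, 0.87], [-0.087, -0.873, 0.48]]
force: [0.0, -0.2, -0.4]
gripper_width: 0.0855
t 12.3 p [0.5672 0.1004 0.1709] F [ 0.0369 -0.1977 -0.4309] w 0.0855
[[ 0.9797 -0.1621 -0.1181]
 [ 0.1808  0.4596  0.8695]
 [-0.0867 -0.8732  0.4796]]
q [-0.1259  0.4271  1.7422  0.4762  1.2541 -0.5019]
N 6 row [-0.068 -0.216 -0.394 -0.544  0.228 -0.159]
```

```bash
python3 -m pendant '[[[-0.07,-0.22,-0.39,-0.54,0.23,-0.16],[-0.07,-0.22,-0.39,-0.54,0.23,-0.16],[-0.07,-0.22,-0.39,-0.54,0.23,-0.16],[-0.07,-0.22,-0.39,-0.54,0.23,-0.16],[-0.07,-0.22,-0.39,-0.54,0.23,-0.16],[-0.07,-0.22,-0.39,-0.54,0.23,-0.16],[0,0,0,0,0,0]]]' 0 60
python3 - <<'E'
from h import *
import pickle
s=st(); ci=camera_info("wrist"); im=capture("wrist")[:,:,::-1]; cv2.imwrite("pics/w4.png",im); pickle.dump(ci,open("w4.pkl","wb"))
t=capture("top")[:,:,::-1]; cv2.imwrite("pics/top4.png",t); print(proj("wrist",[.559,-.031,.112],ci))
E
```

```text
time_s: 13.18
tool_pos: [0.5578, -0.0397, 0.2106]
tool_rot: [[0.998, 0.008, 0.069], [-0.069, -0.013, 0.998], [0.009, -1.0, -0.013]]
force: [-0.5, 0.8, 0.7]
gripper_width: 0.0854
t 13.175 p [ 0.5578 -0.0397  0.2106] F [-0.452   0.8367  0.6561] w 0.0854
[[ 0.9976  0.0081  0.0686]
 [-0.0685 -0.0131  0.9976]
 [ 0.009  -0.9999 -0.0125]]
q [-0.1427  0.2265  1.8366 -0.0135  1.0686 -0.0676]
[317.07   238.2507]
```

View pics/w4.png

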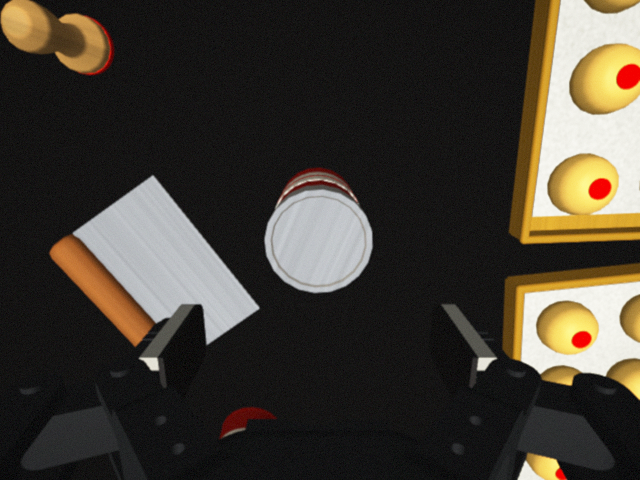

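```bash
cat >> h.py <<'E'
def weigh(n=12):
    F=[]
    for _ in range(n): capture("wrist"); s=read_state(); F.append(s["force"])
    F=np.array(F); print("mean F",F.mean(0),"sd",F.std(0),"t",s["time_s"],"w",s["gripper_width"])
E
python3 - <<'E'
from h import *
import pickle; ci=pickle.load(open("w4.pkl","rb")); c=ray(0,(319,241),.112,ci); print(c, "dia",np.linalg.norm(ray(0,(266,241),.112,ci)-ray(0,(372,241),.112,ci)))
weigh(8); plan([c[0],c[1],.083],frame([.0686,1,0]),6)
E
```

```text
[ 0.56   -0.0328  0.112 ] dia 0.06292434630912332
mean F [-0.0463 -0.1413  0.3567] sd [0.5274 0.1707 0.4229] t 13.675 w 0.08546601094420105
N 6 row [0.005 0.418 0.024 0.014 0.001 0.007]
```

```bash
python3 -m pendant '[[[0.02,0.3,0.08,0.02,0,0.01],[0.01,0.45,0.05,0.02,0,0.01],[0,0.45,0.03,0.02,0,0.01],[0,0.45,0,0.02,0,0.01],[0,0.45,0,0,0,0],[0,0.38,0,0,0,0],[0,0,0,0,0,0]]]' 0 60
python3 - <<'E'
from h import *
plan([.56,-.0328,.083],frame([.0686,1,0]),1,st())
E
```

```text
time_s: 14.55
tool_pos: [0.5573, -0.0293, 0.0741]
tool_rot: [[0.998, -0.006, 0.067], [-0.067, 0.003, 0.998], [-0.007, -1.0, 0.002]]
force: [0.1, 0.3, 1.1]
gripper_width: 0.0852
t 14.55 p [ 0.5573 -0.0293  0.0741] F [0.1464 0.2801 1.063 ] w 0.0852
[[ 0.9977 -0.0064  0.0671]
 [-0.0671  0.0025  0.9977]
 [-0.0065 -1.      0.0021]]
q [-0.1313  0.4263  1.8976  0.0023  0.8244 -0.0657]
N 1 row [ 0.057 -0.178 -0.067 -0.014  0.009 -0.043]
```

```bash
python3 -m pendant '[[[0.06,-0.14,-0.07,0,0,-0.04],[0,0,0,0,0,0]]]' 0 60;  python3 -m pendant '[[[0,0,0,0,0,0],[0,0,0,0,0,0],[0,0,0,0,0,0],[0,0,0,0,0,0],[0,0,0,0,0,0]]]' 1 60
```

```text
time_s: 14.8
tool_pos: [0.5611, -0.0331, 0.0821]
tool_rot: [[0.998, 0.001, 0.067], [-0.067, 0.002, 0.998], [0.001, -1.0, 0.002]]
force: [0.8, -1.2, -0.2]
gripper_width: 0.0855
time_s: 15.42
tool_pos: [0.5611, -0.0331, 0.0837]
tool_rot: [[0.998, 0.002, 0.067], [-0.067, 0.002, 0.998], [0.002, -1.0, 0.002]]
force: [-2.0, -0.7, 0.1]
gripper_width: 0.0629
```

```bash
python3 -m pendant '[[[0,-0.1,0,0,0,0],[0,-0.3,0,0,0,0],[0,-0.4,0,0,0,0],[0,-0.4,0,0,0,0],[0,-0.3,0,0,0,0],[0,-0.1,0,0,0,0],[0,0,0,0,0,0],[0,0,0,0,0,0]]]' 1 60
python3 - <<'E'
from h import *
weigh(12);st()
E
```

```text
time_s: 16.42
tool_pos: [0.5589, -0.0329, 0.1658]
tool_rot: [[0.998, -0.001, 0.067], [-0.067, 0.003, 0.998], [-0.002, -1.0, 0.002]]
force: [0.0, -0.0, -4.8]
gripper_width: 0.0632
mean F [-0.0828  0.1123 -4.7202] sd [0.4423 0.4923 0.5885] t 17.025 w 0.06312480269379896
t 17.025 p [ 0.5595 -0.033   0.1664] F [ 0.3532 -0.0553 -4.8477] w 0.0631
[[ 0.9978 -0.0002  0.067 ]
 [-0.067   0.0024  0.9977]
 [-0.0004 -1.      0.0024]]
q [-0.1379  0.2891  1.8581  0.0028  0.995  -0.0723]
```

```bash
python3 -m pendant '[[[0,0.3,0,0,0,0],[0,0.35,0,0,0,0],[0,0.35,0,0,0,0],[0,0.25,0,0,0,0],[0,0.1,0,0,0,0],[0,0,0,0,0,0]]]' 1 60
python3 - <<'E'
from h import *
st()
E
```

```text
time_s: 17.77
tool_pos: [0.558, -0.0327, 0.0922]
tool_rot: [[0.998, -0.004, 0.067], [-0.067, 0.003, 0.998], [-0.004, -1.0, 0.003]]
force: [0.4, 0.3, -4.8]
gripper_width: 0.0633
t 17.775 p [ 0.558  -0.0327  0.0922] F [ 0.4076  0.2772 -4.762 ] w 0.0633
[[ 0.9977 -0.0039  0.0671]
 [-0.0671  0.0029  0.9977]
 [-0.0041 -1.      0.0026]]
q [-0.1376  0.3973  1.8925  0.0031  0.8561 -0.0725]
```

```bash
python3 -m pendant '[[[0,0.1,0,0,0,-0.04],[0,0.04,0,0,0,0],[0,0,0,0,0,0]]]' 1 60;python3 -m pendant '[[[0,0.04,0,0,0,0],[0,0,0,0,0,0]]]' 1 60;python3 -m pendant '[[[0,0.04,0,0,0,0],[0,0,0,0,0,0]]]' 1 60
```

```text
time_s: 18.15
tool_pos: [0.5593, -0.0328, 0.0861]
tool_rot: [[0.998, 0.005, 0.067], [-0.067, 0.002, 0.998], [0.005, -1.0, 0.002]]
force: [-0.2, 0.4, -3.6]
gripper_width: 0.0629
time_s: 18.4
tool_pos: [0.5598, -0.0329, 0.0846]
tool_rot: [[0.998, 0.007, 0.067], [-0.067, 0.002, 0.998], [0.007, -1.0, 0.002]]
force: [0.2, -0.5, -4.4]
gripper_width: 0.063
time_s: 18.65
tool_pos: [0.5606, -0.0329, 0.0838]
tool_rot: [[0.998, 0.008, 0.067], [-0.067, 0.002, 0.998], [0.008, -1.0, 0.002]]
force: [0.0, -0.0, -3.8]
gripper_width: 0.0631
```

```bash
python3 -m pendant '[[[0,0.05,0,0,0,0.04],[0,0,0,0,0,0]]]' 1 60;python3 -m pendant '[[[0,0.05,0,0,0,0],[0,0,0,0,0,0]]]' 1 60
```

```text
time_s: 18.9
tool_pos: [0.5616, -0.0331, 0.0841]
tool_rot: [[0.998, 0.003, 0.067], [-0.067, 0.002, 0.998], [0.003, -1.0, 0.002]]
force: [0.6, -0.0, -4.8]
gripper_width: 0.0631
time_s: 19.15
tool_pos: [0.5621, -0.0331, 0.0838]
tool_rot: [[0.998, 0.003, 0.067], [-0.067, 0.002, 0.998], [0.002, -1.0, 0.002]]
force: [-0.3, 1.0, -4.2]
gripper_width: 0.063
```

```bash
python3 -m pendant '[[[0,0.08,0,0,0,0],[0,0.04,0,0,0,0]]]' 1 60;python3 -m pendant '[[[0,0.08,0,0,0,0],[0,0.04,0,0,0,0]]]' 1 60
```

```text
time_s: 19.4
tool_pos: [0.5625, -0.0332, 0.0837]
tool_rot: [[0.998, -0.0, 0.066], [-0.066, 0.002, 0.998], [-0.0, -1.0, 0.002]]
force: [-4.4, 0.9, 7.4]
gripper_width: 0.0626
time_s: 19.65
tool_pos: [0.5627, -0.0332, 0.0838]
tool_rot: [[0.998, -0.003, 0.066], [-0.066, 0.002, 0.998], [-0.003, -1.0, 0.002]]
force: [-3.8, 0.3, 6.1]
gripper_width: 0.0628
```

```bash
python3 -m pendant '[[[0,0,0,0,0,0],[0,0,0,0,0,0],[0,0,0,0,0,0],[0,0,0,0,0,0],[0,-0.3,0,0,0,0],[0,-0.6,0,0,0,0],[0,-0.7,0,0,0,0],[0,-0.7,0,0,0,0]]]' 0 60
python3 - <<'E'
from h import *
s=st(); im=capture("wrist")[:,:,::-1]; cv2.imwrite("pics/w5.png",im); ci=camera_info("wrist")
hsv=cv2.cvtColor(im,cv2.COLOR_BGR2HSV); m=((im.max(2)>90)&(hsv[...,1]<60)).astype(np.uint8)
n,l,q,c=cv2.connectedComponentsWithStats(m); 
for k in range(1,n):
    if q[k][4]>1500: print(q[k],c[k],ray(0,c[k],.112,ci))
z=np.array([.5,.87,0]); plan([.470,-.25,.22],frame(z),10,s)
E
```

```text
time_s: 20.65
tool_pos: [0.5621, -0.0334, 0.2004]
tool_rot: [[0.998, -0.006, 0.066], [-0.066, 0.002, 0.998], [-0.006, -1.0, 0.002]]
force: [0.4, -0.4, -0.2]
gripper_width: 0.0859
t 20.65 p [ 0.5621 -0.0334  0.2004] F [ 0.3736 -0.3587 -0.1935] w 0.0859
[[ 0.9978 -0.0058  0.0662]
 [-0.0662  0.0024  0.9978]
 [-0.006  -1.      0.002 ]]
q [-0.1375  0.2538  1.8251  0.0018  1.0688 -0.0721]
[  540     0   100   232 11360] [590.6033 115.4468] [0.7162 0.0355 0.112 ]
[   65   188   192   173 14482] [158.7906 272.1098] [ 0.4711 -0.0371  0.112 ]
[ 260  206  114  111 9878] [316.5724 260.8723] [ 0.5652 -0.0364  0.112 ]
[ 529  302  111   86 4989] [590.8525 340.0409] [ 0.7344 -0.1009  0.112 ]
N 10 row [-0.062 -0.039 -0.471 -0.     0.304 -0.004]
```

```bash
python3 -m pendant '[[[-0.06,-0.04,-0.47,0,0.3,0],[-0.06,-0.04,-0.47,0,0.3,0],[-0.06,-0.04,-0.47,0,0.3,0],[-0.06,-0.04,-0.47,0,0.3,0],[-0.06,-0.04,-0.47,0,0.3,0],[-0.06,-0.04,-0.47,0,0.3,0],[-0.06,-0.04,-0.47,0,0.3,0],[-0.06,-0.04,-0.47,0,0.3,0]]]' 0 60; python3 -m pendant '[[[-0.06,0,-0.47,0,0.3,0],[-0.06,0,-0.47,0,0.3,0],[0,0,0,0,0,0],[0,0,0,0,0,0]]]' 0 60
python3 - <<'E'
from h import *
s=st(); im=capture("wrist")[:,:,::-1]; cv2.imwrite("pics/w6.png",im); ci=camera_info("wrist")
hsv=cv2.cvtColor(im,cv2.COLOR_BGR2HSV); m=((im.max(2)>90)&(hsv[...,1]<60)).astype(np.uint8)
n,l,q,c=cv2.connectedComponentsWithStats(m); print(proj(0,[.47,-.27,.112],ci))
for k in range(1,n):
    if q[k][4]>1500: print(q[k],c[k],ray(0,c[k],.112,ci))
E
```

```text
time_s: 21.7
tool_pos: [0.5025, -0.2153, 0.2327]
tool_rot: [[0.907, 0.02, 0.421], [-0.421, -0.003, 0.907], [0.019, -1.0, 0.005]]
force: [0.3, 0.1, 0.2]
gripper_width: 0.0855
time_s: 22.2
tool_pos: [0.4759, -0.2574, 0.2358]
tool_rot: [[0.863, 0.025, 0.505], [-0.505, -0.006, 0.863], [0.024, -1.0, 0.007]]
force: [0.4, 1.0, -0.1]
gripper_width: 0.0852
t 22.2 p [ 0.4759 -0.2574  0.2358] F [ 0.4362  1.0397 -0.081 ] w 0.0852
[[ 0.8629  0.0246  0.5047]
 [-0.5048 -0.0059  0.8632]
 [ 0.0242 -0.9997  0.0073]]
q [-0.5809  0.1549  1.8671  0.0096  1.0959 -0.056 ]
[315.4123 263.1668]
[   42     0   216   158 19292] [152.0333  66.879 ] [ 0.4495 -0.1174  0.112 ]
[  519     0   121   204 12070] [593.418  125.8715] [ 0.6638 -0.2806  0.112 ]
[ 275  202   96  106 7499] [322.2046 258.5231] [ 0.4756 -0.2695  0.112 ]
```

View pics/w6.png

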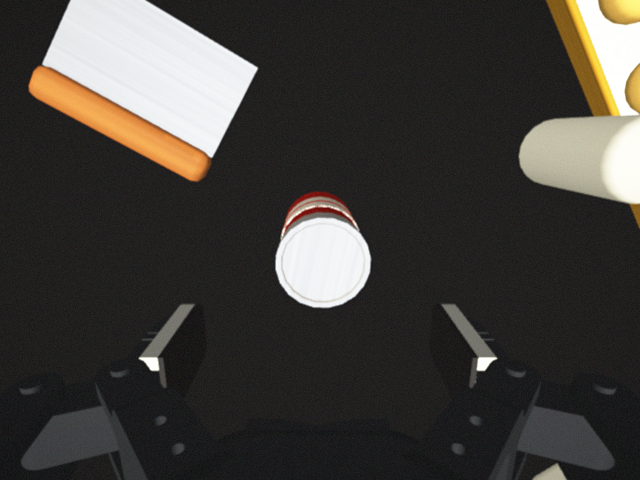

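The cap of the third tin is centred at (323,261).

```bash
python3 - <<'E'
from h import *
c=ray("wrist",(323,261),.112); print(c); plan([c[0],c[1],.088],frame([.505,.863,0]),7)
E
```

```text
[ 0.4752 -0.2713  0.112 ]
N 7 row [ 0.012  0.422 -0.037 -0.007  0.001  0.023]
```

```bash
python3 -m pendant '[[[0.02,0.3,-0.1,0,0,0.1],[0.02,0.45,-0.1,0,0,0.06],[0.02,0.45,-0.06,0,0,0],[0.01,0.45,0,0,0,0],[0,0.45,0,0,0,0],[0,0.45,0,0,0,0],[0,0.2,0,0,0,0],[0,0,0,0,0,0]]]' 0 60
python3 - <<'E'
from h import *
plan([.4752,-.2713,.083],frame([.505,.863,0]),1,st())
E
```

```text
time_s: 23.25
tool_pos: [0.47, -0.2661, 0.0824]
tool_rot: [[0.866, -0.009, 0.5], [-0.5, 0.015, 0.866], [-0.015, -1.0, 0.008]]
force: [-0.3, 0.6, 0.5]
gripper_width: 0.0851
t 23.25 p [ 0.47   -0.2661  0.0824] F [-0.306   0.5815  0.521 ] w 0.0851
[[ 0.8658 -0.0091  0.5004]
 [-0.5002  0.0148  0.8658]
 [-0.0153 -0.9998  0.0083]]
q [-0.5997  0.3886  1.9323  0.0096  0.8366 -0.0822]
N 1 row [ 0.142 -0.014 -0.037 -0.055  0.036 -0.102]
```

```bash
python3 -m pendant '[[[0.14,-0.02,-0.04,-0.05,0.03,-0.1],[0,0,0,0,0,0]]]' 0 60;  python3 -m pendant '[[[0,0,0,0,0,0],[0,0,0,0,0,0],[0,0,0,0,0,0],[0,0,0,0,0,0],[0,0,0,0,0,0]]]' 1 60
```

```text
time_s: 23.5
tool_pos: [0.4763, -0.2723, 0.0843]
tool_rot: [[0.864, 0.003, 0.504], [-0.504, -0.001, 0.864], [0.003, -1.0, 0.0]]
force: [-0.2, -0.4, -0.5]
gripper_width: 0.0855
time_s: 24.12
tool_pos: [0.4772, -0.2729, 0.086]
tool_rot: [[0.864, 0.005, 0.504], [-0.504, -0.003, 0.864], [0.006, -1.0, -0.0]]
force: [0.1, -1.1, -1.7]
gripper_width: 0.0627
```

```bash
python3 -m pendant '[[[0,-0.1,0,0,0,0],[0,-0.3,0,0,0,0],[0,-0.4,0,0,0,0],[0,-0.4,0,0,0,0],[0,-0.3,0,0,0,0],[0,-0.1,0,0,0,0],[0,0,0,0,0,0],[0,0,0,0,0,0]]]' 1 60
python3 - <<'E'
from h import *
weigh(12);st()
E
```

```text
time_s: 25.12
tool_pos: [0.4768, -0.2727, 0.1717]
tool_rot: [[0.864, 0.006, 0.504], [-0.504, -0.004, 0.864], [0.007, -1.0, -0.0]]
force: [-0.8, 0.3, -1.1]
gripper_width: 0.0628
mean F [-0.0896  0.0432 -1.0846] sd [0.5271 0.4363 0.3003] t 25.725 w 0.06294064728856533
t 25.725 p [ 0.4772 -0.2729  0.1722] F [ 0.4719 -0.3561 -1.055 ] w 0.0629
[[ 0.8635  0.0072  0.5042]
 [-0.5042 -0.0045  0.8636]
 [ 0.0085 -1.     -0.0003]]
q [-0.5989  0.2576  1.8854  0.0003  0.99   -0.0705]
```

```bash
python3 -m pendant '[[[0,0.3,0,0,0,0],[0,0.35,0,0,0,0],[0,0.35,0,0,0,0],[0,0.3,0,0,0,0],[0,0.12,0,0,0,0],[0,0,0,0,0,0]]]' 1 60; python3 -m pendant '[[[0,0.05,0,0,0,0],[0,0,0,0,0,0]]]' 1 60
```

```text
time_s: 26.48
tool_pos: [0.4764, -0.2724, 0.0941]
tool_rot: [[0.864, 0.004, 0.504], [-0.504, -0.002, 0.864], [0.004, -1.0, -0.0]]
force: [0.1, -0.8, -1.4]
gripper_width: 0.063
time_s: 26.72
tool_pos: [0.4772, -0.2729, 0.0923]
tool_rot: [[0.864, 0.005, 0.504], [-0.504, -0.003, 0.864], [0.006, -1.0, -0.0]]
force: [-0.3, -1.7, -1.3]
gripper_width: 0.0632
```

```bash
python3 -m pendant '[[[0,0.09,0,0,0,0.03],[0,0.04,0,0,0,0],[0,0,0,0,0,0]]]' 1 60; python3 -m pendant '[[[0,0.05,0,0,0,0.02],[0,0.04,0,0,0,0]]]' 1 60;  python3 -m pendant '[[[0,0.06,0,0,0,0],[0,0.04,0,0,0,0]]]' 1 60
```

```text
time_s: 27.1
tool_pos: [0.478, -0.2734, 0.0865]
tool_rot: [[0.864, 0.003, 0.504], [-0.504, -0.002, 0.864], [0.004, -1.0, -0.0]]
force: [0.0, 0.2, -1.2]
gripper_width: 0.0632
time_s: 27.35
tool_pos: [0.4785, -0.2738, 0.0858]
tool_rot: [[0.864, -0.001, 0.504], [-0.504, -0.0, 0.864], [-0.0, -1.0, -0.0]]
force: [-4.4, 2.7, 14.0]
gripper_width: 0.0632
time_s: 27.6
tool_pos: [0.4787, -0.2739, 0.086]
tool_rot: [[0.864, -0.003, 0.504], [-0.504, 0.001, 0.864], [-0.003, -1.0, -0.001]]
force: [-3.5, 1.8, 6.8]
gripper_width: 0.0628
```

```bash
python3 -m pendant '[[[0,0,0,0,0,0],[0,0,0,0,0,0],[0,0,0,0,0,0],[0,0,0,0,0,0],[0,-0.3,0,0,0,0],[0,-0.6,0,0,0,0],[0,-0.7,0,0,0,0],[0,-0.7,0,0,0,0]]]' 0 60
python3 - <<'E'
from h import *
s=st(); im=capture("wrist")[:,:,::-1]; cv2.imwrite("pics/w7.png",im); ci=camera_info("wrist")
hsv=cv2.cvtColor(im,cv2.COLOR_BGR2HSV); m=((im.max(2)>90)&(hsv[...,1]<60)).astype(np.uint8)
n,l,q,c=cv2.connectedComponentsWithStats(m)
for k in range(1,n):
    if q[k][4]>1500: print(q[k],c[k],ray(0,c[k],.112,ci))
plan([.5627,-.034,.21],frame([.066,1,0]),10,s)
E
```

```text
time_s: 28.6
tool_pos: [0.4775, -0.273, 0.2032]
tool_rot: [[0.864, -0.007, 0.504], [-0.504, 0.004, 0.864], [-0.008, -1.0, -0.0]]
force: [-0.4, -0.4, -1.0]
gripper_width: 0.0854
t 28.6 p [ 0.4775 -0.273   0.2032] F [-0.3834 -0.3846 -1.0281] w 0.0854
[[ 0.8637 -0.007   0.5039]
 [-0.5039  0.0039  0.8637]
 [-0.008  -1.     -0.0001]]
q [-0.5982  0.2275  1.852  -0.0008  1.0701 -0.0697]
[    4     0   244   142 19985] [137.5389  51.6548] [ 0.4559 -0.1332  0.112 ]
[ 544   93   96   93 7133] [597.6624 137.9539] [ 0.6463 -0.2939  0.112 ]
[  260   192   113   124 10323] [316.1686 257.7656] [ 0.4786 -0.276   0.112 ]
N 10 row [ 0.011 -0.014  0.512 -0.001 -0.308 -0.005]
```

```bash
python3 -m pendant '[[[0.01,-0.05,0.51,0,-0.3,0],[0.01,-0.03,0.51,0,-0.3,0],[0.01,-0.01,0.51,0,-0.3,0],[0.01,-0.01,0.51,0,-0.3,0],[0.01,-0.01,0.51,0,-0.3,0],[0.01,-0.01,0.51,0,-0.3,0],[0.01,-0.01,0.51,0,-0.3,0],[0.01,-0.01,0.51,0,-0.3,0]]]' 0 60; python3 -m pendant '[[[0.01,-0.01,0.51,0,-0.3,0],[0.01,-0.01,0.3,0,-0.2,0],[0,0,0,0,0,0],[0,0,0,0,0,0]]]' 0 60
python3 - <<'E'
from h import *
s=st(); im=capture("wrist")[:,:,::-1]; cv2.imwrite("pics/w8.png",im); ci=camera_info("wrist")
hsv=cv2.cvtColor(im,cv2.COLOR_BGR2HSV); m=((im.max(2)>90)&(hsv[...,1]<60)).astype(np.uint8)
n,l,q,c=cv2.connectedComponentsWithStats(m)
for k in range(1,n):
    if q[k][4]>1500:
        print(q[k],c[k],ray(0,c[k],.112,ci)); 
        if 250<c[k][0]<400:
            x,y,w,h=q[k][:4]; cc=(x+w/2-.5,y+h-w/2-.5); P=ray(0,cc,.112,ci); print(cc,P); plan([P[0],P[1],.088],frame([.066,1,0]),6,s)
E
```

```text
time_s: 29.65
tool_pos: [0.5622, -0.0849, 0.2265]
tool_rot: [[0.987, 0.015, 0.16], [-0.16, -0.009, 0.987], [0.017, -1.0, -0.006]]
force: [1.2, 0.1, -0.6]
gripper_width: 0.0849
time_s: 30.15
tool_pos: [0.5698, -0.0429, 0.2297]
tool_rot: [[0.997, 0.018, 0.08], [-0.08, -0.01, 0.997], [0.019, -1.0, -0.008]]
force: [0.3, -0.4, 0.3]
gripper_width: 0.0855
t 30.15 p [ 0.5698 -0.0429  0.2297] F [ 0.2772 -0.4048  0.2892] w 0.0855
[[ 0.9966  0.0185  0.0804]
 [-0.0802 -0.01    0.9967]
 [ 0.0192 -0.9998 -0.0085]]
q [-0.1477  0.2225  1.7995 -0.008   1.0999 -0.0637]
[  505     0   135   208 15654] [575.0183  95.7813] [0.7298 0.034  0.112 ]
[ 249  171  101  108 7924] [299.1686 227.9867] [ 0.5612 -0.0319  0.112 ]
(np.float64(299.0), np.float64(228.0)) [ 0.5611 -0.0319  0.112 ]
N 6 row [-0.037  0.472  0.037  0.01  -0.016  0.021]
[   68   173   180   157 13339] [156.9502 254.5626] [ 0.4679 -0.0417  0.112 ]
[ 499  265  141  135 7153] [568.6396 319.135 ] [ 0.7423 -0.1136  0.112 ]
```

```bash
python3 -m pendant '[[[-0.06,0.3,0.07,0.02,-0.03,0.06],[-0.05,0.45,0.07,0.02,-0.03,0.06],[-0.03,0.45,0.05,0,-0.03,0],[0,0.45,0,0,0,0],[0,0.45,0,0,0,0],[0,0.4,0,0,0,0],[0,0.15,0,0,0,0],[0,0,0,0,0,0]]]' 0 60
python3 - <<'E'
from h import *
plan([.562,-.0325,.083],frame([.066,1,0]),1,st())
E
```

```text
time_s: 31.2
tool_pos: [0.5562, -0.0344, 0.0811]
tool_rot: [[0.997, -0.016, 0.071], [-0.071, 0.0, 0.997], [-0.016, -1.0, -0.001]]
force: [0.3, -0.4, -0.0]
gripper_width: 0.0852
t 31.2 p [ 0.5562 -0.0344  0.0811] F [ 0.3223 -0.3967 -0.0314] w 0.0852
[[ 0.9974 -0.0157  0.0707]
 [-0.0707  0.0002  0.9975]
 [-0.0156 -0.9999 -0.001 ]]
q [-0.1388  0.4176  1.8916 -0.0027  0.8479 -0.0663]
N 1 row [ 0.113 -0.039  0.046  0.006 -0.032 -0.104]
```

```bash
python3 -m pendant '[[[0.11,-0.03,0.05,0,-0.03,-0.1],[0,0,0,0,0,0]]]' 0 60;  python3 -m pendant '[[[0,0,0,0,0,0],[0,0,0,0,0,0],[0,0,0,0,0,0],[0,0,0,0,0,0],[0,0,0,0,0,0]]]' 1 70
```

```text
time_s: 31.45
tool_pos: [0.5632, -0.0323, 0.0836]
tool_rot: [[0.998, 0.002, 0.066], [-0.066, -0.001, 0.998], [0.002, -1.0, -0.001]]
force: [0.5, -1.3, 0.2]
gripper_width: 0.0853
time_s: 32.08
tool_pos: [0.5629, -0.0322, 0.085]
tool_rot: [[0.998, 0.003, 0.066], [-0.066, -0.001, 0.998], [0.003, -1.0, -0.001]]
force: [-1.3, 0.4, -0.1]
gripper_width: 0.063
```

```bash
python3 -m pendant '[[[0,-0.1,0,0,0,0],[0,-0.3,0,0,0,0],[0,-0.5,0,0,0,0],[0,-0.6,0,0,0,0],[0,-0.6,0,0,0,0],[0,-0.5,0,0,0,0],[0,-0.4,0,0,0,0],[0,-0.1,0,0,0,0]]]' 1 70;  python3 -m pendant '[[[0,0,0,0,0,0],[0,0,0,0,0,0],[0,0,0,0,0,0],[0,0,0,0,0,0]]]' 1 70
python3 - <<'E'
from h import *
weigh(12);st()
for c in("scene","top"): cv2.imwrite(f"pics/{c}9.png",capture(c)[:,:,::-1])
E
```

```text
time_s: 33.08
tool_pos: [0.5608, -0.0317, 0.246]
tool_rot: [[0.998, 0.001, 0.066], [-0.066, -0.001, 0.998], [0.001, -1.0, -0.001]]
force: [0.5, 0.5, -4.4]
gripper_width: 0.0626
time_s: 33.58
tool_pos: [0.5588, -0.0315, 0.2431]
tool_rot: [[0.998, -0.004, 0.066], [-0.066, -0.0, 0.998], [-0.004, -1.0, -0.0]]
force: [1.0, 0.3, -4.5]
gripper_width: 0.0629
mean F [ 0.1046  0.2264 -4.3147] sd [0.598  0.5113 0.6061] t 34.175 w 0.06263475161353736
t 34.175 p [ 0.5593 -0.0315  0.2442] F [ 0.9723 -0.0001 -4.2783] w 0.0626
[[ 0.9978 -0.0026  0.066 ]
 [-0.066  -0.0003  0.9978]
 [-0.0026 -1.     -0.0005]]
q [-0.1337  0.1979  1.7979 -0.0007  1.1484 -0.0674]
```

View pics/scene9.png

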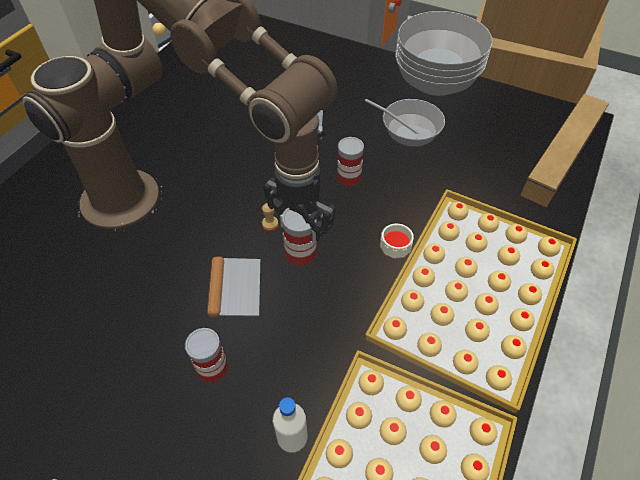

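View pics/top9.png

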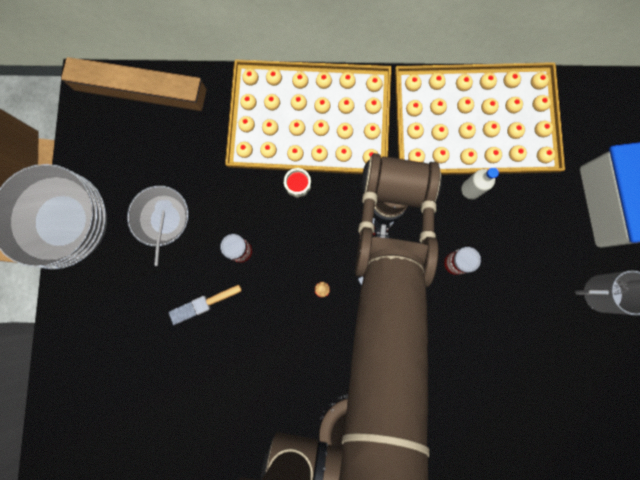

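The scene view shows two tins standing at (350,160) and (206,352), the third held upright at (299,235), and the bystanders where they were at the start. The gripped tin's base is about 0.159 m up.

```bash
python3 -c "from workcell import close_job; print(close_job())"
```

```text
the job is handed in; nothing more can be done
None
```

The job is handed in at about 34 s of the 72 s allowed. The heaviest tin is held upright in the gripper, its base about 16 cm above the worktop.

- **Fallen tin:** I picked it up first, turned it 90° and stood it on the worktop near (0.495, 0.337). About six single readings put its weight at about 2.5 N.
- **Other two tins:** I lifted each one, set it down until the force showed contact, and released it. The middle tin weighed about 4.7 N and the right-hand one about 1.1 N, each the mean of 12 readings.
- **Heaviest:** The middle tin is clearly the heaviest, about 0.2 kg above the next. On the final lift it read 4.3 N.
- **Final pictures:** Both lighter tins are standing upright. The bowl, brush, ramekin, stamp, oil bottle and the visible part of the scraper are where they were at the start.
- **Disagreements:** The two readings of the heavy tin differ by 0.4 N, and the force noise is about 0.5 N; neither changes the ranking. Some descents overshot by up to 9 mm. I corrected these before gripping, with no contact seen.

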